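# Set the thickness dial of a strap-thinning machine

### The job

Set the thickness on the bench machine: with a fingertip against the black finger lug, push the dial round until the white index line on it lines up with the long line of the scale, the one at which the small steel clip sits. Only push the lug from one side, without pinching it between the fingers; then let go and leave the dial standing there. Leave the jar, tools and other things around it where they are.

Things in the scene. Friction and masses are not known exactly. Their poses are not given: they have to be found in the camera images.
- machine: grey bench machine, fixed, on a base plate 220 (x) x 380 (y) x 18 mm that runs from y = -160 to y = +220 mm in its own frame. Origin: at table height on the dial's vertical axis, z up. A roller head up to 104 mm high stands 108 to 212 mm from the axis on its +y side; nothing else of the machine is higher than the dial.
- collar: fixed aluminium disc, 176 mm across, under the dial and concentric; top 63 mm above the table; origin at table height on the axis. 36 dark radial scale lines 10 degrees apart: 35 short (9 mm), one long and thicker (22 mm) along its own +x, with a dark steel clip 16 mm wide at its outer end (top 67.5 mm above the table, below the dial's top). Set to another angle each time.
- dial_axis (a point): point on the dial's vertical axis at the height of the collar's top face (63 mm above the table)
- target_line (a point): inner end of the collar's long line, at the dial's edge, 62 mm from the axis, 63 mm above the table
- index_line (a point): outer end of the white index line on the dark steel dial, 62 mm from the axis, 63 mm above the table: moves with the dial. The dial is a bevelled disc 120 mm across, its flat top (102 mm across) 71 mm above the table; the line runs radially over the top and down the bevel.
- lug_top (a point): centre of the top of the black finger lug on the dial, 38 mm from the axis diametrically across from the index line, 97 mm above the table. The lug is an upright fin 24 mm long (radially), 14 mm thick (tangentially) and 26 mm high over the dial's top.
- dial (a joint): angle of the dial (rad), growing counter-clockwise seen from above; 0 when the index line points along the machine's +x. It turns freely round in both directions, more than a full turn either way, against steady friction (about 0.08 N m, some 2 N at the lug), and stays where it is left.
- jar: amber glass jar with a steel lid, 56 mm across and 75 mm tall; bystander, loose, on the table
- weight: wooden block 60 x 150 x 35 mm with a steel bail handle up to 85 mm high; bystander, loose, on the table
- tin: plain aluminium can, 68 mm across and 90 mm tall; bystander, loose, on the table
- form: turned light-wood form, 68 mm at its widest, 115 mm tall; bystander, loose, on the table
- awl: awl with a dark wooden handle, 160 mm long, lying flat; origin under it; bystander, loose, on the table
- buckle_ring: brass ring 36 mm across, 6 mm thick, lying on the machine's base plate beside the dial; bystander, loose
- setter: upright steel rivet setter, 18 mm across and 60 mm tall, standing on the machine's base plate beside the dial; bystander, loose

How it is judged:
On the way:
1. a finger pushes on the lug ((contact force between the fingers and dial_c2 above 0.5 N or contact force between the fingers and dial_c3 above 0.5 N or contact force between the fingers and dial_c4 above 0.5 N)), for 0.05 s.
At the end, for the whole second after the job is handed in: the outer end of the dial's index line is within 4 mm (under 4 degrees) of the inner end of the collar's long line, and the dial is at rest (under 0.05 rad/s) (distance between index_line and target_line below 0.004 m and velocity of joint dial between -0.05 and 0.05 rad/s); the robot touches nothing.
It fails at once if the lug is pinched: more than 1.5 N from the fingers on both of its halves at once (contact force between the fingers and dial_c3 above 1.5 N and contact force between the fingers and dial_c4 above 1.5 N).
It fails at once if a bystander is lifted, carried or knocked more than 25 mm from its place (distance of any of jar, weight, tin, form, awl, buckle_ring, setter from where it was at the start of the episode above 0.025 m).
It also fails if it takes over 45 s, if anything falls off the work surface, if the arm or the gripper's body presses on something with over 40 N, if the wrist force passes 120 N, or if a joint passes its speed limit or range.

### The arm

A 6-joint arm with a two-finger parallel gripper is mounted at the origin on the work surface. World frame = base frame: x ahead of the robot, y to its left, z up, the work surface at z = 0. Lengths are in m, angles in rad, forces in N, time in s.
With the tool pointing down it reaches from about 0.225 to 0.875 m from the base axis. Payload 3.4 kg.
Tool frame: the origin (TCP) lies on the mounting face of the last link; the fingertips stand 173 mm ahead of it and the grasp point (between the pads) lies 155 mm ahead of it; z points along the fingers, y is the line along which they close (so a half turn about z gives the same grasp; the last joint's range is limited). The gripper opens to 85 mm and grips with 20 to 120 N. Pads are 22 mm wide; open, the fingers measure 114 mm over their backs; the gripper's body (76 mm by 85 mm) begins 54 mm behind the grasp point. The pads swing forward as they close: fully open they stand 13 mm farther back than shut.
Start: joints at [-1.4, 0.276, 1.505, -0, 1.361, -0.121], TCP at [0.165, -0.551, 0.405] pointing down, gripper open.
Joint ranges: [-2.89, 2.89], [-0.75, 2.08], [0.22, 2.7], [-1.18, 4.32], [0.11, 2.71], [-2.7, 2.7]. Speed limits (rad/s): [2.57, 2.57, 3.14, 3.14, 3.14, 3.14].

### API

Orientations are given as a unit quaternion [x, y, z, w].
In Python, from cell import arm, eyes gives the robot as it stands.
- The arm moves only by the tool send_rows, never from a script. Its argument "series" is a list of rows, each an object of numbers: "rx", "ry", "rz": the turn, a rotation vector about the tool's x, y, z in rad; "tx", "ty", "tz": the shift along the tool's x, y, z in cm; "claw": the closure, from -1 (fully open) to 1 (shut). A call has 1 to 5 rows; each row is the pose to reach, as a shift and turn from the pose commanded when the call began, along the tool's axes at that moment; what a row does not reach only later rows make up. A row lasts 1/12 s, in which the tool goes at most 41.7 mm and 7.16 degrees, less where a joint would pass 70% of its speed; a pose out of reach is approached as far as the arm can. A call with a gripper value outside its range is refused whole. The fingers move at their own pace and stop on an object; "force" is the grip in N (left out, the last holds). Time passes only in rows, so rows that repeat a pose let the fingers close. It gives the time, the measured TCP pose, the force, the opening and the grip force at its end, in the units of the state.
- arm.get_state(): the state, without advancing time (a new reading comes with each control period).
- eyes.get_image(name): name is "scene" or "side" or "wrist"; returns a dict with "pixels" (480x640x3 uint8, red, green, blue), "range_z" (480x640 float32, m along the optical axis (not along the pixel's ray), 0 where there is no reading), "fx", "fy", "cx", "cy" (pixels), "extrinsics" (4x4, takes a point from camera to world coordinates). Camera axes: x right, y down, z forward; pixel columns grow to the right and rows downward; lengths in m; the calibration is good to about 2 mm. A picture is of the moment at which its call begins.
- arm.job_done(): hands the job in; it is judged then, once.
The state is a dict: "time": time; "joints": joint angles; "qd": joint speeds; "effort": joint torques, N m; "tcp_pos": TCP position; "tool_rot": TCP orientation; "contact_force": force on the tool from outside, world axes, zero at the start; "torque": the same for the moment, N m; "opening": opening from 0.0 (shut) to 1.0 (fully open); "grip_force": force on a finger pad.
Only numpy, scipy, OpenCV 4.12 (cv2) and the standard library are available. Lean on these libraries where they do the work, as an engineer would, in place of code of your own. Each camera call takes 0.05 s, during which the arm holds its last target. There are 200 camera calls.

## Working session

There is one attempt and no reset: what is moved stays moved. The work goes in short steps, Python scripts to look and compute and a tool call to move; the robot and the scene stay as the last step left them, time stands still between calls to the robot, and variables do not carry over. Pictures are saved under pics/ and viewed, at most 10 in all, crops included, and the job is handed in when it is done.

Besides the shell and the picture viewer there is one more tool, called after "Request:" in YAML: its name, and indented under it one key for each argument. send_rows: Moves the arm, as the interface text tells. Its arguments: {"type":"object","properties":{"series":{"type":"array"},"force":{"type":"number"}},"required":["series"]}

```bash
mkdir -p pics
cat > h.py <<'E'
import numpy as np, cv2
from cell import arm, eyes
def ray(im,u,v,z):
    E=im["extrinsics"];d=E[:3,:3]@np.array([(u-im["cx"])/im["fx"],(v-im["cy"])/im["fy"],1.]);o=E[:3,3]
    return o+d*(z-o[2])/d[2]
def proj(im,p):
    E=im["extrinsics"];q=E[:3,:3].T@(np.array(p)-E[:3,3])
    return np.array([im["fx"]*q[0]/q[2]+im["cx"],im["fy"]*q[1]/q[2]+im["cy"]])
def save(im,n): cv2.imwrite("pics/"+n,im["pixels"][:,:,::-1])
def cloud(im):
    v,u=np.mgrid[:480,:640];z=im["range_z"]
    P=np.stack([(u-im["cx"])/im["fx"]*z,(v-im["cy"])/im["fy"]*z,z],-1)
    return P@im["extrinsics"][:3,:3].T+im["extrinsics"][:3,3]
E
python3 - <<'E'
from h import *
for n in("scene","side"):
    im=eyes.get_image(n);save(im,n+"1.png");np.savez(n+"1.npz",**im);print(n,im["fx"],im["extrinsics"].round(3).tolist())
print(arm.get_state())
E
```

```text
scene 519.6167744953526 [[-0.61, 0.478, -0.632, 1.285], [0.792, 0.349, -0.501, 0.591], [-0.019, -0.806, -0.592, 0.783], [0.0, 0.0, 0.0, 1.0]]
side 457.29706156745846 [[-0.992, -0.085, 0.094, 0.431], [-0.126, 0.574, -0.809, 0.858], [0.015, -0.815, -0.58, 0.708], [0.0, 0.0, 0.0, 1.0]]
{'time': 0.1, 'joints': array([-1.39999604e+00,  2.76535624e-01,  1.50601851e+00,  1.00738789e-05,
        1.36069035e+00, -1.20992902e-01]), 'qd': array([ 0.00160014, -0.0003933 , -0.00220015, -0.00047319, -0.00079346,
       -0.00128206]), 'effort': array([ 1.09885212e-03, -4.17701948e+01, -2.46404511e+01, -1.20825789e-04,
        5.76004823e-03,  1.40535971e-05]), 'tcp_pos': array([ 0.16537868, -0.55050779,  0.40391899]), 'tool_rot': array([ 9.89375773e-01,  1.45378464e-01, -1.56424322e-05, -8.25781528e-04]), 'contact_force': array([-0.19261373, -0.1364083 , -0.36503491]), 'torque': array([-0.00259222, -0.05975924,  0.0410281 ]), 'grip_force': 0.0, 'opening': 1.000742978430466}
```

View pics/scene1.png

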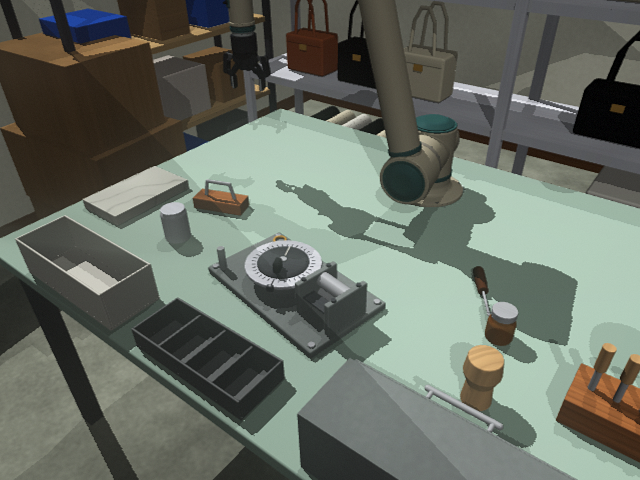

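View pics/side1.png

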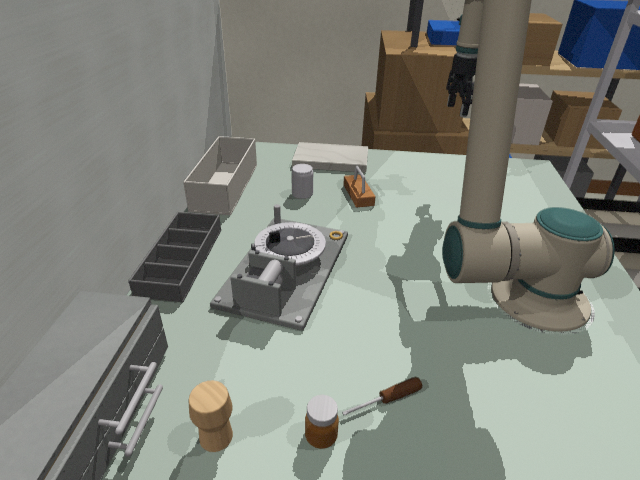

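The dial is at about (284,263) in scene and (290,242) in side. The white line points right in side (≈305,237), with the lug at (273,237). The setter stands near (277,213) and the ring near (337,235) in side. Next I rectify the collar plane from both views.

```bash
cat > rect.py <<'E'
from h import *
def topdown(im,c,z,half=.1,N=400):
    """ortho picture of plane z; up = +x world, left = +y"""
    g=np.array([[c[0]+half,c[1]+half],[c[0]+half,c[1]-half],[c[0]-half,c[1]-half],[c[0]-half,c[1]+half]])
    s=np.float32([proj(im,[*p,z]) for p in g]);d=np.float32([[0,0],[N,0],[N,N],[0,N]])
    return cv2.warpPerspective(im["pixels"],cv2.getPerspectiveTransform(s,d),(N,N),flags=cv2.INTER_CUBIC)
E
python3 - <<'E'
from rect import *
out=[]
for n,uv in(("scene",(284,263)),("side",(290,242))):
    im=dict(np.load(n+"1.npz"))
    c=ray(im,*uv,.065)[:2]
    P=cloud(im);hs=P[...,2];m=(abs(hs-.063)<.006)&(np.hypot(P[...,0]-c[0],P[...,1]-c[1])<.12)
    g=im["pixels"].astype(int)
    w=m&(g.min(-1)>120)&(np.ptp(g,axis=-1)<35)
    k,l,s,_=cv2.connectedComponentsWithStats(cv2.dilate(w.astype(np.uint8),np.ones((3,3))))
    i=1+s[1:,4].argmax();w&=(l==i)
    vs,us=np.nonzero(w);pts=np.array([ray(im,u,v,.063)[:2] for u,v in zip(us,vs)])
    hull=cv2.convexHull(pts.astype(np.float32))[:,0]
    (x,y),r=cv2.minEnclosingCircle(hull)
    A=np.c_[2*hull,np.ones(len(hull))];q=np.linalg.lstsq(A,(hull**2).sum(1),rcond=None)[0]
    print(n,c,"enc",x,y,r,"lsq",q[:2],np.sqrt(q[2]+q[0]**2+q[1]**2),len(pts),"z med",np.median(hs[w]))
    out.append(topdown(im,q[:2],.065))
cv2.imwrite("pics/td1.png",np.hstack(out)[:,:,::-1])
E
```

```text
scene [ 0.59710909 -0.04882144] enc 0.5935201048851013 -0.05434826388955116 0.08850687742233276 lsq [ 0.59331267 -0.05516855] 0.08729109458703005 1341 z med 0.06408844650390944
side [ 0.59453677 -0.04741319] enc 0.5980756282806396 -0.05208418890833855 0.090388722717762 lsq [ 0.59624706 -0.05299501] 0.08800225694500304 1005 z med 0.06353724783331283
```

View pics/td1.png

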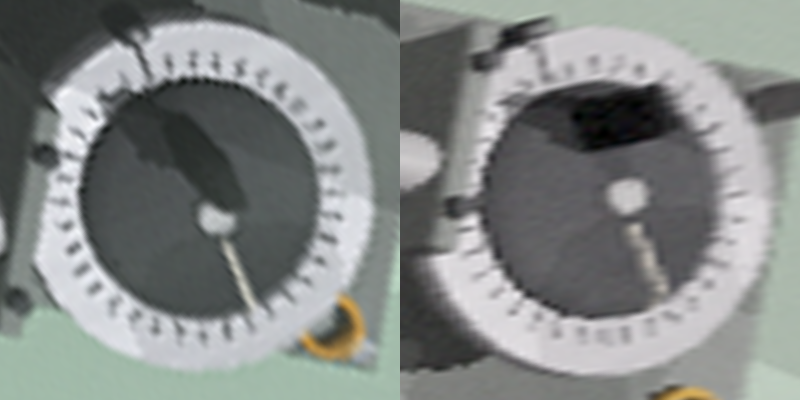

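Collar centre ≈ (0.595, -0.054) in both views (radius 87–88 mm, as given). The long line and clip sit at a world angle of about 22.6° in both pictures. The index line is at about 204°, so the lug is at about 24°. The plan is to push clockwise with the back of the closed fingers, on the side away from the head, for about 180°.

```bash
cat > plan.py <<'E'
from h import *
import sys
def yaw(q): 
    from scipy.spatial.transform import Rotation as R
    m=R.from_quat(q).as_matrix(); return np.arctan2(m[1,0],m[0,0])
def local(p0,y0,p1,y1):
    d=np.array(p1)-p0;c,s=np.cos(y0),np.sin(y0)
    return np.array([c*d[0]+s*d[1], s*d[0]-c*d[1], -d[2]])*100, -(y1-y0)
def plan(p1,y1,n,p0=None,y0=None):
    st=arm.get_state()
    if p0 is None: p0,y0=st["tcp_pos"],yaw(st["tool_rot"])
    p1=np.array(p1)
    for k in range(n):
        a=p0+(p1-p0)*k/n;ya=y0+(y1-y0)*k/n
        t,r=local(a,ya,p0+(p1-p0)*(k+1)/n,y0+(y1-y0)*(k+1)/n)
        print(k,"t cm",t.round(2),"rz",round(r,3))
E
python3 - <<'E'
from plan import *
plan([.614,-.005,.405],np.radians(205),6)
E
```

```text
0 t cm [ 9.78 -6.56 -0.02] rz -0.548
1 t cm [11.76 -0.51 -0.02] rz -0.548
2 t cm [10.3   5.69 -0.02] rz -0.548
3 t cm [ 5.83 10.22 -0.02] rz -0.548
4 t cm [-0.34 11.77 -0.02] rz -0.548
5 t cm [-6.42  9.87 -0.02] rz -0.548
```

Request:
send_rows:
  series:
    - {"tx": 2, "ty": -1.3, "rz": -0.11, "claw": 1}
    - {"tx": 4, "ty": -2.6, "rz": -0.22, "claw": 1}
    - {"tx": 6, "ty": -4, "rz": -0.33, "claw": 1}
    - {"tx": 8, "ty": -5.3, "rz": -0.44, "claw": 1}
    - {"tx": 9.8, "ty": -6.6, "rz": -0.55, "claw": 1}

```text
validation failed for argument at $.se...
```

Request:
send_rows:
  series:
    - {"tx": 2.4, "ty": -0.1, "rz": -0.11, "claw": 1}
    - {"tx": 4.7, "ty": -0.2, "rz": -0.22, "claw": 1}
    - {"tx": 7.1, "ty": -0.3, "rz": -0.33, "claw": 1}
    - {"tx": 9.4, "ty": -0.4, "rz": -0.44, "claw": 1}
    - {"tx": 11.8, "ty": -0.5, "rz": -0.55, "claw": 1}

```text
validation failed for argument at $.se...
```

Request:
send_rows:
  series:
    - {"tx": 2.1, "ty": 1.1, "rz": -0.11, "claw": 1}
    - {"tx": 4.1, "ty": 2.3, "rz": -0.22, "claw": 1}
    - {"tx": 6.2, "ty": 3.4, "rz": -0.33, "claw": 1}
    - {"tx": 8.2, "ty": 4.6, "rz": -0.44, "claw": 1}
    - {"tx": 10.3, "ty": 5.7, "rz": -0.55, "claw": 1}

```text
validation failed for argument at $.se...
```

Request:
send_rows:
  series:
    - {"tx": 1.2, "ty": 2, "rz": -0.11, "claw": 1}
    - {"tx": 2.3, "ty": 4.1, "rz": -0.22, "claw": 1}
    - {"tx": 3.5, "ty": 6.1, "rz": -0.33, "claw": 1}
    - {"tx": 4.6, "ty": 8.2, "rz": -0.44, "claw": 1}
    - {"tx": 5.8, "ty": 10.2, "rz": -0.55, "claw": 1}

```text
validation failed for argument at $.se...
```

Request:
send_rows:
  series:
    - {"tx": -0.1, "ty": 2.4, "rz": -0.11, "claw": 1}
    - {"tx": -0.1, "ty": 4.7, "rz": -0.22, "claw": 1}
    - {"tx": -0.2, "ty": 7.1, "rz": -0.33, "claw": 1}
    - {"tx": -0.3, "ty": 9.4, "rz": -0.44, "claw": 1}
    - {"tx": -0.3, "ty": 11.8, "rz": -0.55, "claw": 1}

```text
validation failed for argument at $.se...
```

Request:
send_rows:
  series:
    - {"tx": -1.3, "ty": 2, "rz": -0.11, "claw": 1}
    - {"tx": -2.6, "ty": 4, "rz": -0.22, "claw": 1}
    - {"tx": -3.8, "ty": 5.9, "rz": -0.33, "claw": 1}
    - {"tx": -5.1, "ty": 7.9, "rz": -0.44, "claw": 1}
    - {"tx": -6.4, "ty": 9.9, "rz": -0.55, "claw": 1}

```text
validation failed for argument at $.se...
```

Run:
```python
from rect import *
from plan import yaw
im=eyes.get_image("wrist");np.savez("wrist1.npz",**im)
st=arm.get_state();print(st["tcp_pos"],np.degrees(yaw(st["tool_rot"])),st["joints"].round(2),st["opening"],st["time"],im["extrinsics"].round(3).tolist(),im["fx"])
save(im,"w1.png")
```

```text
[ 0.16537937 -0.55054395  0.40403497] 16.718610890111695 [-1.4   0.28  1.51  0.    1.36 -0.12] 0.9981365789502039 0.15 [[0.288, -0.918, -0.273, 0.235], [-0.958, -0.276, -0.082, -0.529], [-0.0, 0.285, -0.959, 0.373], [0.0, 0.0, 0.0, 1.0]] 333.96200681701384
```

View pics/w1.png

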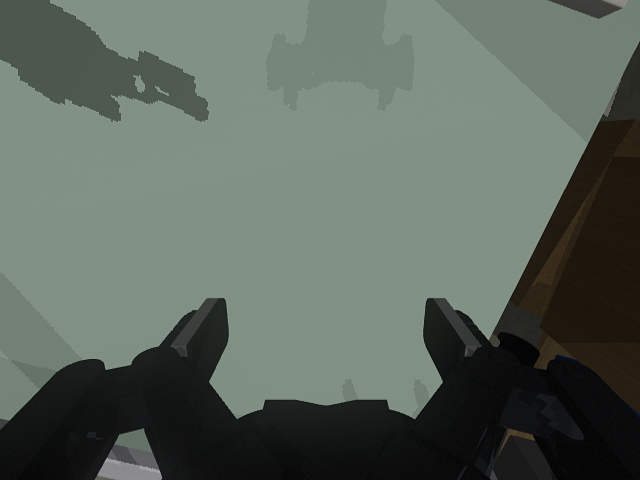

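The calls were refused, so the arm hasn't moved. The picture shows the start pose: open fingers at (205,330) and (450,330) over bare table. I'll try one row with every field filled.

Request:
send_rows:
  series:
    - {"tx": 2.0, "ty": -1.3, "tz": 0.0, "rx": 0.0, "ry": 0.0, "rz": -0.11, "claw": 1.0}

```text
time: 0.23
tcp_pos: [0.1792, -0.5349, 0.404]
tool_rot: [0.98, 0.199, -0.001, 0.001]
contact_force: [0.4, -0.1, 0.4]
opening: 0.879
grip_force: 0.0
```

All fields are needed. I'll re-plan from here.

Run:
```python
from plan import *
plan([.614,-.005,.405],np.radians(205),6)
```

```text
0 t cm [10.12 -5.31 -0.02] rz -0.53
1 t cm [11.41  0.53 -0.02] rz -0.53
2 t cm [ 9.58  6.22 -0.02] rz -0.53
3 t cm [ 5.12 10.21 -0.02] rz -0.53
4 t cm [-0.73 11.4  -0.02] rz -0.53
5 t cm [-6.39  9.47 -0.02] rz -0.53
```

Request:
send_rows:
  series:
    - {"tx": 2, "ty": -1.1, "tz": 0, "rx": 0, "ry": 0, "rz": -0.11, "claw": 1}
    - {"tx": 4, "ty": -2.1, "tz": 0, "rx": 0, "ry": 0, "rz": -0.21, "claw": 1}
    - {"tx": 6, "ty": -3.2, "tz": 0, "rx": 0, "ry": 0, "rz": -0.32, "claw": 1}
    - {"tx": 8, "ty": -4.2, "tz": 0, "rx": 0, "ry": 0, "rz": -0.42, "claw": 1}
    - {"tx": 10.1, "ty": -5.3, "tz": 0, "rx": 0, "ry": 0, "rz": -0.53, "claw": 1}

```text
time: 0.65
tcp_pos: [0.2535, -0.4434, 0.4044]
tool_rot: [0.892, 0.451, -0.0, -0.0]
contact_force: [-0.1, 0.1, -0.2]
opening: 0.145
grip_force: 0.0
```

Request:
send_rows:
  series:
    - {"tx": 2.3, "ty": 0.1, "tz": 0, "rx": 0, "ry": 0, "rz": -0.11, "claw": 1}
    - {"tx": 4.6, "ty": 0.2, "tz": 0, "rx": 0, "ry": 0, "rz": -0.21, "claw": 1}
    - {"tx": 6.8, "ty": 0.3, "tz": 0, "rx": 0, "ry": 0, "rz": -0.32, "claw": 1}
    - {"tx": 9.1, "ty": 0.4, "tz": 0, "rx": 0, "ry": 0, "rz": -0.42, "claw": 1}
    - {"tx": 11.4, "ty": 0.5, "tz": 0, "rx": 0, "ry": 0, "rz": -0.53, "claw": 1}

```text
time: 1.07
tcp_pos: [0.3255, -0.3546, 0.4045]
tool_rot: [0.743, 0.669, 0.0, -0.0]
contact_force: [-0.0, -0.7, -0.5]
opening: 0.001
grip_force: 0.0
```

Request:
send_rows:
  series:
    - {"tx": 1.9, "ty": 1.2, "tz": 0, "rx": 0, "ry": 0, "rz": -0.11, "claw": 1}
    - {"tx": 3.8, "ty": 2.5, "tz": 0, "rx": 0, "ry": 0, "rz": -0.21, "claw": 1}
    - {"tx": 5.8, "ty": 3.7, "tz": 0, "rx": 0, "ry": 0, "rz": -0.32, "claw": 1}
    - {"tx": 7.7, "ty": 5, "tz": 0, "rx": 0, "ry": 0, "rz": -0.42, "claw": 1}
    - {"tx": 9.6, "ty": 6.2, "tz": 0, "rx": 0, "ry": 0, "rz": -0.53, "claw": 1}

```text
time: 1.48
tcp_pos: [0.3977, -0.266, 0.4045]
tool_rot: [0.542, 0.841, 0.0, -0.0]
contact_force: [0.5, -0.3, -0.0]
opening: 0.003
grip_force: 0.0
```

Request:
send_rows:
  series:
    - {"tx": 1, "ty": 2, "tz": 0, "rx": 0, "ry": 0, "rz": -0.11, "claw": 1}
    - {"tx": 2, "ty": 4.1, "tz": 0, "rx": 0, "ry": 0, "rz": -0.21, "claw": 1}
    - {"tx": 3.1, "ty": 6.1, "tz": 0, "rx": 0, "ry": 0, "rz": -0.32, "claw": 1}
    - {"tx": 4.1, "ty": 8.2, "tz": 0, "rx": 0, "ry": 0, "rz": -0.42, "claw": 1}
    - {"tx": 5.1, "ty": 10.2, "tz": 0, "rx": 0, "ry": 0, "rz": -0.53, "claw": 1}

```text
time: 1.9
tcp_pos: [0.4699, -0.1777, 0.4045]
tool_rot: [0.302, 0.953, 0.0, -0.0]
contact_force: [0.3, -1.2, 0.5]
opening: 0.001
grip_force: 0.0
```

Request:
send_rows:
  series:
    - {"tx": -0.1, "ty": 2.3, "tz": 0, "rx": 0, "ry": 0, "rz": -0.11, "claw": 1}
    - {"tx": -0.3, "ty": 4.6, "tz": 0, "rx": 0, "ry": 0, "rz": -0.21, "claw": 1}
    - {"tx": -0.4, "ty": 6.8, "tz": 0, "rx": 0, "ry": 0, "rz": -0.32, "claw": 1}
    - {"tx": -0.6, "ty": 9.1, "tz": 0, "rx": 0, "ry": 0, "rz": -0.42, "claw": 1}
    - {"tx": -0.7, "ty": 11.4, "tz": 0, "rx": 0, "ry": 0, "rz": -0.53, "claw": 1}

```text
time: 2.32
tcp_pos: [0.5419, -0.0891, 0.4044]
tool_rot: [0.042, 0.999, -0.0, -0.0]
contact_force: [0.1, -0.8, -0.3]
opening: 0.005
grip_force: 0.0
```

Request:
send_rows:
  series:
    - {"tx": -1.3, "ty": 1.9, "tz": 0, "rx": 0, "ry": 0, "rz": -0.11, "claw": 1}
    - {"tx": -2.6, "ty": 3.8, "tz": 0, "rx": 0, "ry": 0, "rz": -0.21, "claw": 1}
    - {"tx": -3.8, "ty": 5.7, "tz": 0, "rx": 0, "ry": 0, "rz": -0.32, "claw": 1}
    - {"tx": -5.1, "ty": 7.6, "tz": 0, "rx": 0, "ry": 0, "rz": -0.42, "claw": 1}
    - {"tx": -6.4, "ty": 9.5, "tz": 0, "rx": 0, "ry": 0, "rz": -0.53, "claw": 1}

```text
time: 2.73
tcp_pos: [0.6141, -0.0001, 0.4043]
tool_rot: [-0.221, 0.975, 0.0, -0.0]
contact_force: [0.4, -0.9, 0.2]
opening: -0.003
grip_force: 0.0
```

Run:
```python
from rect import *
from plan import yaw
im=eyes.get_image("wrist");np.savez("wrist1.npz",**im)
st=arm.get_state();print(st["tcp_pos"],np.degrees(yaw(st["tool_rot"])),st["joints"].round(2),st["opening"],st["time"],im["extrinsics"].round(3).tolist())
t=topdown(im,(.595,-.054),.063)
cv2.imwrite("pics/w2.png",np.hstack([cv2.resize(im["pixels"],(400,300))[:,:,::-1],t[:300,:,::-1]*0+0]) if 0 else np.hstack([np.vstack([cv2.resize(im["pixels"],(400,300)),np.zeros((100,400,3),np.uint8)]),t])[:,:,::-1])
```

```text
[0.61652586 0.00268865 0.40401518] -154.14217777797418 [-0.11  0.34  1.41  0.    1.39 -2.13] 0.004555239921219043 2.7833 [[-0.431, 0.865, 0.259, 0.549], [0.902, 0.413, 0.122, -0.031], [-0.001, 0.286, -0.958, 0.373], [0.0, 0.0, 0.0, 1.0]]
```

View pics/w2.png

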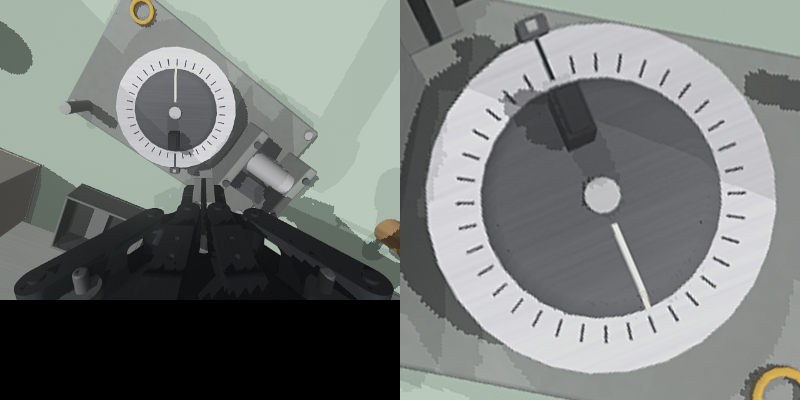

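The close view is clear. The collar centre in the rectified picture is (601,199), so the axis is ≈ (0.5955, -0.0548). The long line runs (554,80)–(537,38), which gives 21.8°. The index line's outer end is at (649,308), about 203°, and the lug is at (575,115), about 23°. The closed fingers are clear of everything.

```bash
cat >> plan.py <<'E'
AX=np.array([.5955,-.0548])
def pose(lug,tang,rad=.038,z=.254):
    a=np.radians(lug);return [*(AX+rad*np.array([np.cos(a),np.sin(a)])+tang*np.array([-np.sin(a),np.cos(a)])),z],a+np.pi
E
python3 - <<'E'
from plan import *
p,y=pose(23,.042);plan(p,y,1)
# constant arc step: 5 deg cw about the axis, starting from contact
for t in(.020,.015):
  p0,y0=pose(0,t)
  for k in range(1,6):
    p1,y1=pose(-5*k,t);print(t,k,*[x.round(3) for x in local(np.array(p0),y0,p1,y1)])
E
```

```text
0 t cm [ 0.39 -0.25 15.  ] rz -6.233
0.02 1 [-0.16  -0.339 -0.   ] 0.087
0.02 2 [-0.29 -0.69 -0.  ] 0.175
0.02 3 [-0.388 -1.052 -0.   ] 0.262
0.02 4 [-0.455 -1.42  -0.   ] 0.349
0.02 5 [-0.489 -1.793 -0.   ] 0.436
0.015 1 [-0.116 -0.337 -0.   ] 0.087
0.015 2 [-0.203 -0.683 -0.   ] 0.175
0.015 3 [-0.259 -1.035 -0.   ] 0.262
0.015 4 [-0.284 -1.39  -0.   ] 0.349
0.015 5 [-0.278 -1.746 -0.   ] 0.436
```

Request:
send_rows:
  series:
    - {"tx": 0.4, "ty": -0.2, "tz": 3, "rx": 0, "ry": 0, "rz": 0.05, "claw": 1}
    - {"tx": 0.4, "ty": -0.2, "tz": 6.5, "rx": 0, "ry": 0, "rz": 0.05, "claw": 1}
    - {"tx": 0.4, "ty": -0.2, "tz": 10, "rx": 0, "ry": 0, "rz": 0.05, "claw": 1}
    - {"tx": 0.4, "ty": -0.2, "tz": 13, "rx": 0, "ry": 0, "rz": 0.05, "claw": 1}
    - {"tx": 0.4, "ty": -0.2, "tz": 15, "rx": 0, "ry": 0, "rz": 0.05, "claw": 1}

```text
time: 3.2
tcp_pos: [0.6094, -0.0046, 0.2511]
tool_rot: [-0.194, 0.981, 0.001, -0.003]
contact_force: [1.1, 1.0, -0.4]
opening: -0.003
grip_force: 0.0
```

Request:
send_rows:
  series:
    - {"tx": 0, "ty": -0.3, "tz": 0, "rx": 0, "ry": 0, "rz": 0, "claw": 1}
    - {"tx": 0, "ty": -0.6, "tz": 0, "rx": 0, "ry": 0, "rz": 0, "claw": 1}
    - {"tx": 0, "ty": -0.9, "tz": 0, "rx": 0, "ry": 0, "rz": 0, "claw": 1}
    - {"tx": 0, "ty": -1.2, "tz": 0, "rx": 0, "ry": 0, "rz": 0, "claw": 1}
    - {"tx": 0, "ty": -1.5, "tz": 0, "rx": 0, "ry": 0, "rz": 0, "claw": 1}

```text
time: 3.62
tcp_pos: [0.6174, -0.0191, 0.2567]
tool_rot: [-0.194, 0.981, -0.001, 0.002]
contact_force: [-0.1, 0.2, -0.3]
opening: 0.004
grip_force: 0.0
```

```bash
cat > look.py <<'E'
from rect import *
from plan import *
import sys
im=eyes.get_image("wrist");st=arm.get_state()
print("tcp",st["tcp_pos"].round(4),"yaw",np.degrees(yaw(st["tool_rot"])).round(1),"F",st["contact_force"].round(2),"t",round(st["time"],2),"j6",st["joints"][5].round(2))
r=st["tcp_pos"][:2]-AX;print("radius/angle",np.hypot(*r).round(4),np.degrees(np.arctan2(r[1],r[0])).round(1))
t=topdown(im,AX,.063);cv2.imwrite("pics/%s.png"%sys.argv[1],np.hstack([np.vstack([cv2.resize(im["pixels"],(400,300)),np.zeros((100,400,3),np.uint8)]),t])[:,:,::-1])
E
python3 look.py c1
```

```text
tcp [ 0.6174 -0.0196  0.2564] yaw -157.7 F [ 1.2  -0.56 -0.13] t 3.67 j6 -2.1
radius/angle 0.0415 58.1
```

View pics/c1.png

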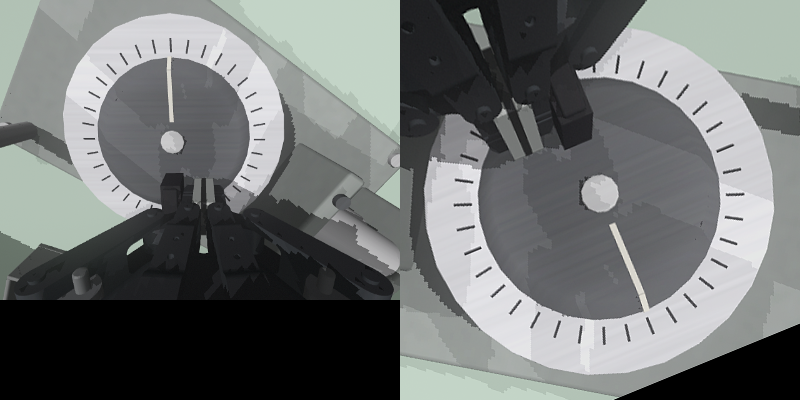

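The fingers are 3–5 mm short of the lug, which stands at (572,110) in the rectified picture, and they are clear of the head. I'll shift outward 4 mm to lug radius, make contact and start the arc.

Request:
send_rows:
  series:
    - {"tx": -0.2, "ty": -0.2, "tz": 0.2, "rx": 0, "ry": 0, "rz": 0, "claw": 1}
    - {"tx": -0.4, "ty": -0.4, "tz": 0.2, "rx": 0, "ry": 0, "rz": 0, "claw": 1}
    - {"tx": -0.4, "ty": -0.6, "tz": 0.2, "rx": 0, "ry": 0, "rz": 0, "claw": 1}

```text
time: 3.92
tcp_pos: [0.6226, -0.0222, 0.2529]
tool_rot: [-0.194, 0.981, 0.001, 0.0]
contact_force: [-0.9, 4.1, 2.0]
opening: -0.002
grip_force: 1.5
```

Request:
send_rows:
  series:
    - {"tx": -0.14, "ty": -0.34, "tz": 0, "rx": 0, "ry": 0, "rz": 0.087, "claw": 1}
    - {"tx": -0.25, "ty": -0.69, "tz": 0, "rx": 0, "ry": 0, "rz": 0.175, "claw": 1}
    - {"tx": -0.33, "ty": -1.04, "tz": 0, "rx": 0, "ry": 0, "rz": 0.262, "claw": 1}
    - {"tx": -0.37, "ty": -1.4, "tz": 0, "rx": 0, "ry": 0, "rz": 0.349, "claw": 1}
    - {"tx": -0.39, "ty": -1.77, "tz": 0, "rx": 0, "ry": 0, "rz": 0.436, "claw": 1}

```text
time: 4.33
tcp_pos: [0.6334, -0.0368, 0.253]
tool_rot: [0.025, 1.0, 0.001, 0.001]
contact_force: [0.0, 2.9, 0.7]
opening: 0.001
grip_force: 1.6
```

```bash
cat >> look.py <<'E'
# white line angle: bright pixels inside the dial radius 25..57 mm in the top-down picture
h=cv2.cvtColor(t,cv2.COLOR_RGB2GRAY);v,u=np.nonzero(h>135);x=(200-v)*.5;y=(200-u)*.5;R=np.hypot(x,y);k=(R>20)&(R<56)
m=np.zeros((400,400),np.uint8);m[v[k],u[k]]=255
n,l,s,c=cv2.connectedComponentsWithStats(m)
for i in range(1,n):
    if s[i,4]>80:
        q=np.argwhere(l==i)[:,::-1].astype(np.float32);d=cv2.fitLine(q,cv2.DIST_L2,0,.01,.01).ravel()
        cx,cy=(200-c[i][1]),(200-c[i][0])
        print("blob",s[i].tolist(),"centroid ang",np.degrees(np.arctan2(cy,cx)).round(1),"dir",np.degrees(np.arctan2(-d[0],-d[1])).round(1))
E
python3 look.py c2
```

```text
tcp [ 0.6336 -0.0375  0.253 ] yaw 177.0 F [0.47 3.02 1.23] t 4.38 j6 -1.69
radius/angle 0.0418 24.4
blob [188, 240, 13, 72, 485] centroid ang 175.8 dir -4.7
```

Contact made with about 3 N. The index is now at 175.5° and the tool follows it. About 154° remain, so I'll do five more arcs of 25° and then look.

Request:
send_rows:
  series:
    - {"tx": -0.16, "ty": -0.34, "tz": 0, "rx": 0, "ry": 0, "rz": 0.087, "claw": 1}
    - {"tx": -0.29, "ty": -0.69, "tz": 0, "rx": 0, "ry": 0, "rz": 0.175, "claw": 1}
    - {"tx": -0.39, "ty": -1.05, "tz": 0, "rx": 0, "ry": 0, "rz": 0.262, "claw": 1}
    - {"tx": -0.46, "ty": -1.42, "tz": 0, "rx": 0, "ry": 0, "rz": 0.349, "claw": 1}
    - {"tx": -0.49, "ty": -1.79, "tz": 0, "rx": 0, "ry": 0, "rz": 0.436, "claw": 1}

```text
time: 4.8
tcp_pos: [0.6373, -0.055, 0.2529]
tool_rot: [0.24, 0.971, 0.001, 0.0]
contact_force: [0.0, 3.2, 0.8]
opening: 0.001
grip_force: 1.4
```

Request:
send_rows:
  series:
    - {"tx": -0.16, "ty": -0.34, "tz": 0, "rx": 0, "ry": 0, "rz": 0.087, "claw": 1}
    - {"tx": -0.29, "ty": -0.69, "tz": 0, "rx": 0, "ry": 0, "rz": 0.175, "claw": 1}
    - {"tx": -0.39, "ty": -1.05, "tz": 0, "rx": 0, "ry": 0, "rz": 0.262, "claw": 1}
    - {"tx": -0.46, "ty": -1.42, "tz": 0, "rx": 0, "ry": 0, "rz": 0.349, "claw": 1}
    - {"tx": -0.49, "ty": -1.79, "tz": 0, "rx": 0, "ry": 0, "rz": 0.436, "claw": 1}

```text
time: 5.22
tcp_pos: [0.6333, -0.0731, 0.2528]
tool_rot: [0.444, 0.896, 0.001, 0.0]
contact_force: [1.1, 3.6, 1.0]
opening: 0.002
grip_force: 1.3
```

```bash
python3 look.py c3
```

```text
tcp [ 0.633  -0.0738  0.2528] yaw 127.1 F [0.34 2.22 0.02] t 5.27 j6 -0.87
radius/angle 0.042 -26.8
blob [107, 221, 62, 45, 484] centroid ang 125.0 dir -55.5
```

Request:
send_rows:
  series:
    - {"tx": -0.16, "ty": -0.34, "tz": 0, "rx": 0, "ry": 0, "rz": 0.087, "claw": 1}
    - {"tx": -0.29, "ty": -0.69, "tz": 0, "rx": 0, "ry": 0, "rz": 0.175, "claw": 1}
    - {"tx": -0.39, "ty": -1.05, "tz": 0, "rx": 0, "ry": 0, "rz": 0.262, "claw": 1}
    - {"tx": -0.46, "ty": -1.42, "tz": 0, "rx": 0, "ry": 0, "rz": 0.349, "claw": 1}
    - {"tx": -0.49, "ty": -1.79, "tz": 0, "rx": 0, "ry": 0, "rz": 0.436, "claw": 1}

```text
time: 5.68
tcp_pos: [0.6223, -0.0881, 0.2528]
tool_rot: [0.627, 0.779, 0.001, 0.001]
contact_force: [1.7, 3.4, -0.4]
opening: 0.002
grip_force: 1.2
```

Request:
send_rows:
  series:
    - {"tx": -0.16, "ty": -0.34, "tz": 0, "rx": 0, "ry": 0, "rz": 0.087, "claw": 1}
    - {"tx": -0.29, "ty": -0.69, "tz": 0, "rx": 0, "ry": 0, "rz": 0.175, "claw": 1}
    - {"tx": -0.39, "ty": -1.05, "tz": 0, "rx": 0, "ry": 0, "rz": 0.262, "claw": 1}
    - {"tx": -0.46, "ty": -1.42, "tz": 0, "rx": 0, "ry": 0, "rz": 0.349, "claw": 1}
    - {"tx": -0.49, "ty": -1.79, "tz": 0, "rx": 0, "ry": 0, "rz": 0.436, "claw": 1}

```text
time: 6.1
tcp_pos: [0.6061, -0.0971, 0.2529]
tool_rot: [0.78, 0.625, 0.001, 0.001]
contact_force: [2.3, 1.6, -0.6]
opening: -0.005
grip_force: 1.1
```

Request:
send_rows:
  series:
    - {"tx": -0.16, "ty": -0.34, "tz": 0, "rx": 0, "ry": 0, "rz": 0.087, "claw": 1}
    - {"tx": -0.29, "ty": -0.69, "tz": 0, "rx": 0, "ry": 0, "rz": 0.175, "claw": 1}
    - {"tx": -0.39, "ty": -1.05, "tz": 0, "rx": 0, "ry": 0, "rz": 0.262, "claw": 1}
    - {"tx": -0.46, "ty": -1.42, "tz": 0, "rx": 0, "ry": 0, "rz": 0.349, "claw": 1}
    - {"tx": -0.49, "ty": -1.79, "tz": 0, "rx": 0, "ry": 0, "rz": 0.436, "claw": 1}

```text
time: 6.52
tcp_pos: [0.5876, -0.0984, 0.253]
tool_rot: [0.897, 0.442, 0.001, 0.001]
contact_force: [2.5, 0.4, -0.5]
opening: 0.003
grip_force: 1.0
```

```bash
python3 look.py c4
```

```text
tcp [ 0.5868 -0.0982  0.253 ] yaw 52.3 F [ 0.88  0.56 -0.03] t 6.57 j6 0.38
radius/angle 0.0442 -101.4
blob [108, 134, 60, 47, 394] centroid ang 55.7 dir -126.6
```

View pics/c4.png

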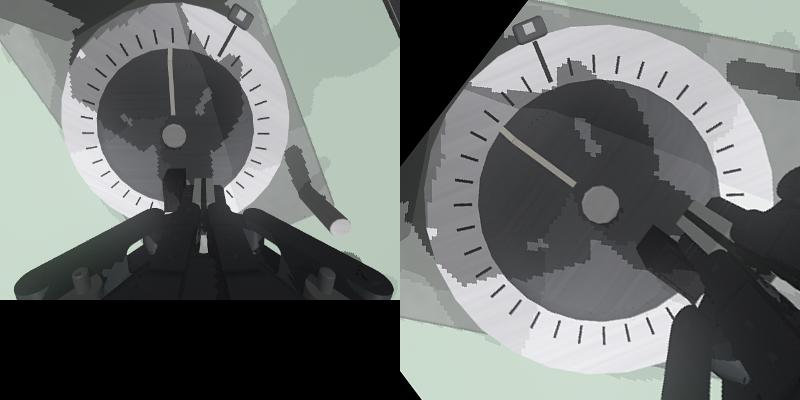

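Index outer end is at (501,130), about 54°, and the long line runs (551,81)–(535,43), 22.4°. About 31° remain. I'll push 25° more and then measure closely.

Request:
send_rows:
  series:
    - {"tx": -0.14, "ty": -0.34, "tz": 0, "rx": 0, "ry": 0, "rz": 0.087, "claw": 1}
    - {"tx": -0.25, "ty": -0.69, "tz": 0, "rx": 0, "ry": 0, "rz": 0.175, "claw": 1}
    - {"tx": -0.33, "ty": -1.04, "tz": 0, "rx": 0, "ry": 0, "rz": 0.262, "claw": 1}
    - {"tx": -0.36, "ty": -1.22, "tz": 0, "rx": 0, "ry": 0, "rz": 0.305, "claw": 1}
    - {"tx": -0.37, "ty": -1.4, "tz": 0, "rx": 0, "ry": 0, "rz": 0.349, "claw": 1}

```text
time: 6.98
tcp_pos: [0.5735, -0.0933, 0.253]
tool_rot: [0.96, 0.281, -0.0, 0.001]
contact_force: [0.6, -2.9, 0.3]
opening: -0.002
grip_force: 1.2
```

```bash
python3 look.py c5
python3 - <<'E'
import cv2
t=cv2.imread("pics/c5.png")[:220,400:700];cv2.imwrite("pics/c5z.png",cv2.resize(t,None,fx=2.5,fy=2.5,interpolation=cv2.INTER_CUBIC))
E
```

```text
tcp [ 0.5732 -0.093   0.2529] yaw 32.6 F [-0.44 -1.36  0.95] t 7.03 j6 0.72
radius/angle 0.0442 -120.3
blob [133, 108, 44, 63, 448] centroid ang 36.6 dir -145.9
```

View pics/c5z.png

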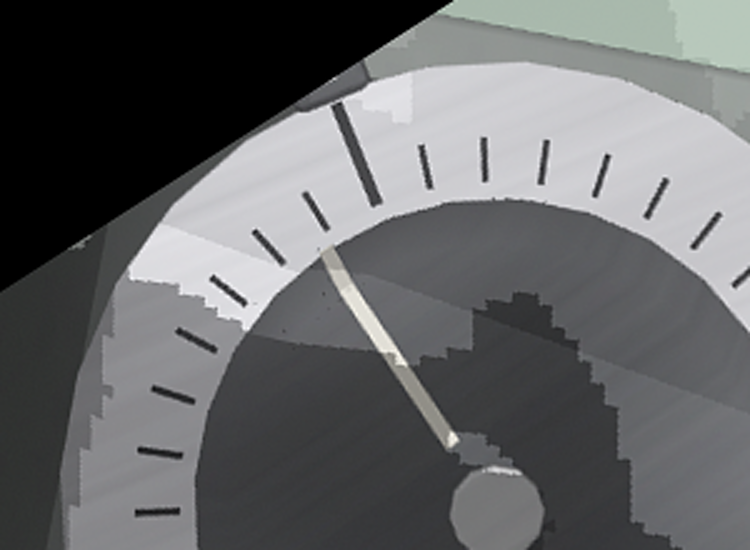

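The index outer end is at (325,252) in the crop, 35.2° about the centre (500,500). The long line's inner end is at (377,205), 22.6°. That leaves 12.6°, so I'll push 12° slowly.

Request:
send_rows:
  series:
    - {"tx": -0.08, "ty": -0.2, "tz": 0, "rx": 0, "ry": 0, "rz": 0.052, "claw": 1}
    - {"tx": -0.16, "ty": -0.41, "tz": 0, "rx": 0, "ry": 0, "rz": 0.105, "claw": 1}
    - {"tx": -0.23, "ty": -0.62, "tz": 0, "rx": 0, "ry": 0, "rz": 0.157, "claw": 1}
    - {"tx": -0.27, "ty": -0.76, "tz": 0, "rx": 0, "ry": 0, "rz": 0.19, "claw": 1}
    - {"tx": -0.29, "ty": -0.83, "tz": 0, "rx": 0, "ry": 0, "rz": 0.21, "claw": 1}

```text
time: 7.45
tcp_pos: [0.5663, -0.0875, 0.2528]
tool_rot: [0.984, 0.179, -0.001, 0.001]
contact_force: [-0.5, -3.0, 0.1]
opening: -0.0
grip_force: 1.1
```

```bash
python3 look.py c6
python3 - <<'E'
import cv2
t=cv2.imread("pics/c6.png")[:220,400:700];cv2.imwrite("pics/c6z.png",cv2.resize(t,None,fx=2.5,fy=2.5,interpolation=cv2.INTER_CUBIC))
E
```

```text
tcp [ 0.5662 -0.0874  0.2528] yaw 20.6 F [-1.57 -2.28  0.26] t 7.5 j6 0.94
radius/angle 0.0438 -131.9
blob [154, 97, 31, 69, 493] centroid ang 24.5 dir -158.4
```

View pics/c6z.png

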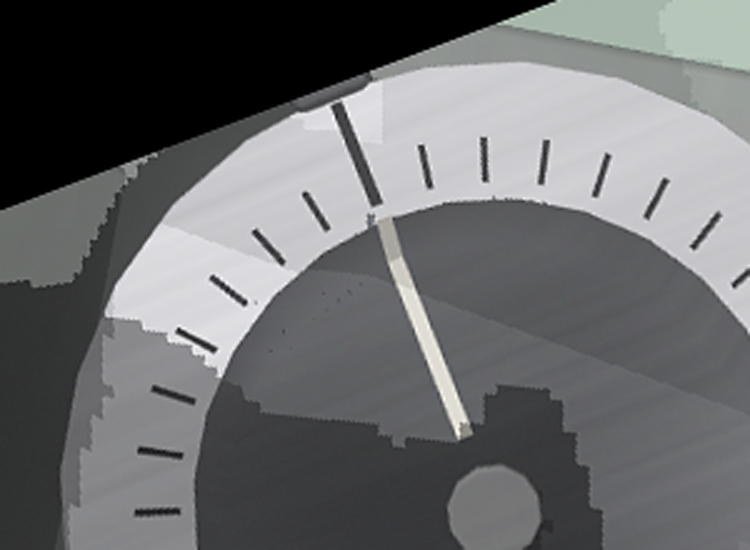

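The white line's outer end (386,220) now meets the long line's inner end (377,205), 22.2° against 22.6°. I'll back straight off the lug and then lift.

Request:
send_rows:
  series:
    - {"tx": 0, "ty": 0.3, "tz": 0, "rx": 0, "ry": 0, "rz": 0, "claw": 1}
    - {"tx": 0, "ty": 0.9, "tz": 0, "rx": 0, "ry": 0, "rz": 0, "claw": 1}
    - {"tx": 0, "ty": 1.5, "tz": 0, "rx": 0, "ry": 0, "rz": 0, "claw": 1}
    - {"tx": 0, "ty": 1.5, "tz": -2, "rx": 0, "ry": 0, "rz": 0, "claw": 1}
    - {"tx": 0, "ty": 1.5, "tz": -5, "rx": 0, "ry": 0, "rz": 0, "claw": 1}

```text
time: 7.92
tcp_pos: [0.5711, -0.1015, 0.3001]
tool_rot: [0.984, 0.178, -0.003, -0.002]
contact_force: [0.7, 0.6, -0.1]
opening: -0.003
grip_force: 0.0
```

Request:
send_rows:
  series:
    - {"tx": 0, "ty": 0, "tz": -3, "rx": 0, "ry": 0, "rz": 0, "claw": 1}
    - {"tx": 0, "ty": 0, "tz": -6, "rx": 0, "ry": 0, "rz": 0, "claw": 1}
    - {"tx": 0, "ty": 0, "tz": -8, "rx": 0, "ry": 0, "rz": 0, "claw": 1}
    - {"tx": 0, "ty": 0, "tz": -9, "rx": 0, "ry": 0, "rz": 0, "claw": 1}
    - {"tx": 0, "ty": 0, "tz": -9, "rx": 0, "ry": 0, "rz": 0, "claw": 1}

```text
time: 8.33
tcp_pos: [0.5725, -0.1015, 0.3952]
tool_rot: [0.984, 0.178, 0.002, 0.001]
contact_force: [0.5, 0.4, -0.0]
opening: -0.001
grip_force: 0.0
```

```bash
python3 look.py c7
```

```text
tcp [ 0.5719 -0.1013  0.3931] yaw 20.5 F [-0.46  0.21  0.14] t 8.38 j6 0.92
radius/angle 0.0521 -116.9
blob [155, 96, 31, 70, 458] centroid ang 23.6 dir -158.8
```

View pics/c7.png

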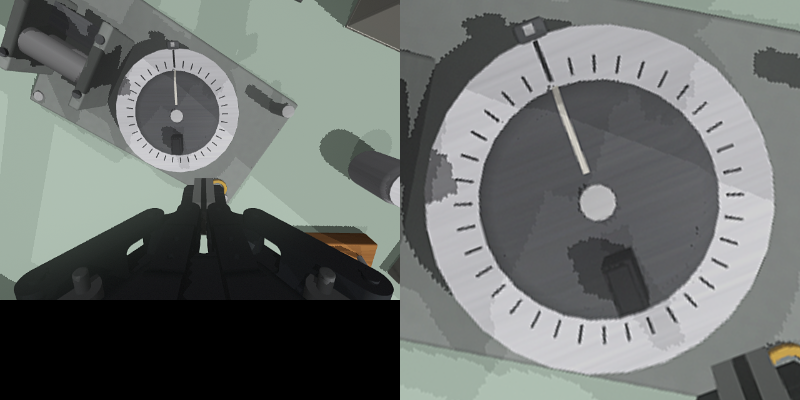

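The index line ends at (553,88) and continues straight into the long line, whose inner end is at (551,80). The gripper is clear, and the ring and setter are in place.

```bash
python3 -c "
from cell import arm
print(arm.job_done())"
```

```text
the job is handed in; nothing more can be done
None
```

The dial's white index line stands on the collar's long line, less than 1° off by my measurement; the lug was pushed from one side only, the gripper is clear, and the job is handed in after about 8.4 s (the interface returned no verdict).

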